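# Slide the LED clock under the test bridge and start the test

## Robot

A 7-joint arm with a two-finger parallel gripper is mounted at the origin on the work surface. World frame = base frame: x ahead of the robot, y to its left, z up, the work surface at z = 0. Lengths are in m, angles in rad, forces in N, time in s.
With the tool pointing down it reaches from about 0.4 to 0.85 m from the base axis. Payload 10.4 kg.
Tool frame: the origin (TCP) lies between the finger pads; the fingertips stand 11 mm ahead of it and the grasp point (between the pads) lies 8 mm behind it (tip_reach is the distance from the TCP to the fingertips, in m); z points along the fingers, y is the line along which they close (so a half turn about z gives the same grasp; the last joint's range is limited). The gripper opens to 85 mm and grips with 20 to 120 N. Pads are 22 mm wide; open, the fingers measure 114 mm over their backs; the gripper's body (76 mm by 85 mm) begins 54 mm behind the grasp point. The pads swing forward as they close: fully open they stand 13 mm farther back than shut.
Start: joints at [1.312, 0.332, -0.065, 1.46, 0.022, 1.35, -0.088], TCP at [0.146, -0.608, 0.242] pointing down, gripper open.
Joint ranges: [-2.6, 2.6], [-0.5, 2.12], [-1.47, 1.34], [0.16, 2.42], [-1.27, 4.41], [0.06, 2.06], [-2.6, 2.6]. Speed limits (rad/s): [2.22, 2.22, 2.79, 2.79, 3.14, 3.14, 3.14].

## Interface

Orientations are given as a unit quaternion [x, y, z, w].
In Python, from workcell import * gives the robot as it stands.
- The arm moves only by the shell command python3 -m inch 'ROWS' [OPENING] [FORCE]. ROWS is JSON, a list of rows, each an object with "slide": the shift along the world's x, y, z in m, a list of three; "yaw": the turn about the world's z in rad. A call has 1 to 20 rows; each row is the pose to reach, as a shift and turn from the pose commanded when the call began; what a row does not reach only later rows make up. A row lasts 1/12 s, in which the tool goes at most 41.7 mm and 7.16 degrees, less where a joint would pass 70% of its speed; a pose out of reach is approached as far as the arm can. A call with a gripper value outside its range is refused whole. OPENING is the closure in counts, from 0 (fully open) to 255 (shut), set as the call begins (- or left out, the last holds). The fingers move at their own pace and stop on an object; FORCE is the grip in N (left out, the last holds). Time passes only in rows, so rows that repeat a pose let the fingers close. It gives the time, the measured TCP pose, the force, the opening and the grip force at its end, in the units of the state.
- get_obs(): the state, without advancing time (a new reading comes with each control period).
- camera(name): name is "side" or "top"; returns a dict with "frame" (400x640x3 uint8, red, green, blue), "fx", "fy", "cx", "cy" (pixels), "k1" (the pictures are not rectified: a ray, as slopes to the right and down, at radius r is drawn at 1 + k1 r^2 times it, then the intrinsics apply), "extrinsics" (4x4, takes a point from world to camera coordinates). Camera axes: x right, y down, z forward; pixel columns grow to the right and rows downward; lengths in m; the calibration is good to about 2 mm. A picture is of the moment at which its call begins. There is no depth.
- hand_in(): hands the job in; it is judged then, once.
The state is a dict: "clock": time; "joint_pos": joint angles; "joint_velocities": joint speeds; "tau": joint torques, N m; "position": TCP position; "ee_rot": TCP orientation; "ft_force": force on the tool from outside, world axes, zero at the start; "torque": the same for the moment, N m; "grip_width": opening from 0.0 (shut) to 1.0 (fully open); "grasp_force": force on a finger pad.
Only numpy, scipy, OpenCV 4.12 (cv2) and the standard library are available. Lean on these libraries where they do the work, as an engineer would, in place of code of your own. Each camera call takes 0.05 s, during which the arm holds its last target. There are 200 camera calls.

## Task

Push the flat LED clock along the table, with the fingertips and without lifting or tipping it, in under the low aluminium test bridge until its leading end sits squarely against the blue stop behind the bridge. Then press the green button on the blue control box all the way down to start the test, and leave the other two buttons and everything else on the table alone.

Things in the scene. Friction and masses are not known exactly. Their poses are not given: they have to be found in the camera images.
- clock: LED clock in a flat clear acrylic case with black edging, green circuit board and green lights: 120 mm long (own x), 100 mm wide (own y), 40 mm high, about 0.3 kg, loose on the table. Origin: centre of its underside. Either end may lead. It is too wide to be pinched: push it low on its sides or end.
- bridge: Test bridge, fixed. Origin: on the table, midway under the beam; own x is the way in, z up. Aluminium beam 44 mm long in x, 142 mm wide in y, underside 46 mm and top 60 mm above the table; black camera block on it up to 73 mm. Two posts, inner faces at y = -57 and +57 mm. Blue rails 12 mm high, same gap, run behind it from x = 5 to 75 mm.
- entry (a point): middle of the opening between the posts on the way-in side (22 mm before the bridge's origin, 23 mm up). In front of it blue lead-in rails 12 mm high flare outwards from the posts to 78 mm before the origin, where they stand 150 mm apart. The clock starts before it, its centre 160 to 200 mm from the bridge's origin, up to 25 mm off line, turned up to 0.25 rad.
- stop (a point): centre of the face of the blue stop, 61 mm past the bridge's origin, 10 mm up; the stop is 20 mm high and 134 mm wide. A clock against it has its centre 1 mm past the bridge's origin and its trailing end 59 mm before it, 37 mm short of the beam.
- control_box: Blue control box, fixed, 90 mm (own x) by 190 mm (own y), 45 mm high; origin: centre of its underside. The three buttons stand in a row along its y on its top, 55 mm apart, their order differs from time to time.
- green_top (a point): centre of the top of the green push button's cap (28 mm across, its top 67 mm above the table), press straight down; 6 mm of travel, spring, about 5 N when fully down
- yellow_top (a point): the same for the yellow button: leave alone
- red_top (a point): the same for the red button: leave alone
- green (a joint): travel of the green button: 0 up, 0.006 m fully down
- yellow (a joint): travel of the yellow button, the same
- red (a joint): travel of the red button, the same
- tree: bystander: a green LED tree in a clear 75 x 75 x 90 mm case; origin: centre of its underside; leave alone
- driver: bystander: a screwdriver 170 mm long lying flat; origin: on its axis, at mid-length; leave alone
- spool: bystander: a red spool, 52 mm in diameter and 36 mm high; origin: centre of its underside; leave alone
- jar: bystander: a small clear jar with a yellow lid, 48 mm in diameter and 55 mm high; origin: centre of its underside; leave alone
- meter: bystander: a yellow multimeter lying flat, 80 x 150 x 36 mm; origin: centre of its underside; leave alone
There are look-alikes about, which are no part of the job. What is shaped like the clock but orange or pink is not meant.

How it is judged:
By the outcome, as a careful person would: the job done as asked, in the order asked, and still so for the second after the job is handed in, with the robot touching nothing.
It also fails if it takes over 64 s, if anything falls off the work surface, if the arm or the gripper's body presses on something with over 40 N, if the wrist force passes 120 N, or if a joint passes its speed limit or range.

## Working session

There is one attempt and no reset: what is moved stays moved. The work goes in short steps, Python scripts to look and compute and a shell command to move; the robot and the scene stay as the last step left them, time stands still between calls to the robot, and variables do not carry over. Pictures are saved under pics/ and viewed, at most 10 in all, crops included, and the job is handed in when it is done.

```bash
mkdir -p pics; ls; python3 - <<'E'
from workcell import *
import cv2
o=get_obs();print(o)
for n in("top","side"):
    c=camera(n);cv2.imwrite(f"pics/{n}0.png",c["frame"][:,:,::-1]);print(n,{k:c[k] for k in c if k!="frame"})
E
```

```text
pics
{'clock': 0.0, 'joint_pos': array([ 1.31239656,  0.33287505, -0.06471631,  1.46093991,  0.02158985,
        1.3498637 , -0.08850278]), 'joint_velocities': array([ 0.00081602,  0.0004    ,  0.00165487,  0.00126196,  0.00042412,
       -0.00121374, -0.00081758]), 'tau': array([ 2.30730411e-04, -6.25450659e+01,  4.89525776e-02, -3.91596866e+01,
        1.61075051e-02,  1.00457633e-02, -3.64516302e-05]), 'position': array([ 0.14594061, -0.60736396,  0.24151463]), 'ee_rot': array([ 9.93055771e-01,  1.17642474e-01, -1.05521726e-04, -6.87411731e-04]), 'ft_force': array([-0.76634191, -0.28491429, -0.83835983]), 'torque': array([-0.01702583,  0.02373268,  0.04630403]), 'grasp_force': 0.0, 'grip_width': 1.0034316166455208}
top {'fx': 386.7707311930611, 'fy': 386.7707311930611, 'cx': 317.23816787352683, 'cy': 201.02029184373387, 'k1': -0.07571516326726113, 'extrinsics': array([[ 0.02443365, -0.99964042, -0.0110468 ,  0.04544888],
       [-0.99064431, -0.02272673, -0.13456354,  0.55703318],
       [ 0.1342641 ,  0.01423133, -0.99084339,  1.18634244],
       [ 0.        ,  0.        ,  0.        ,  1.        ]])}
side {'fx': 450.1948389993278, 'fy': 450.1948389993278, 'cx': 332.01739337768583, 'cy': 199.09218767619637, 'k1': -0.057323519986566616, 'extrinsics': array([[ 0.97540705, -0.22038551,  0.00336314, -0.53608741],
       [-0.16772607, -0.75206766, -0.63738701,  0.17785679],
       [ 0.14300018,  0.6211477 , -0.7705365 ,  1.2029332 ],
       [ 0.        ,  0.        ,  0.        ,  1.        ]])}
```

View pics/top0.png

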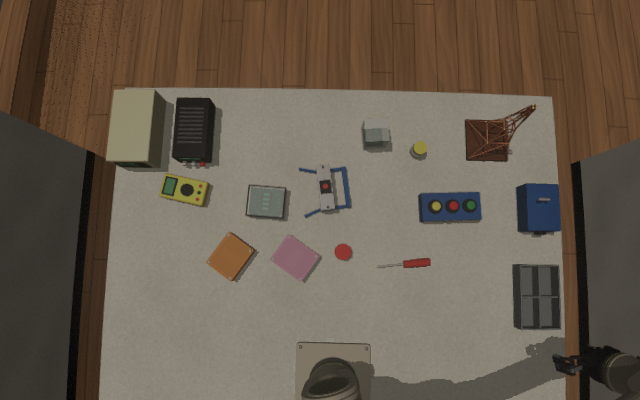

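View pics/side0.png

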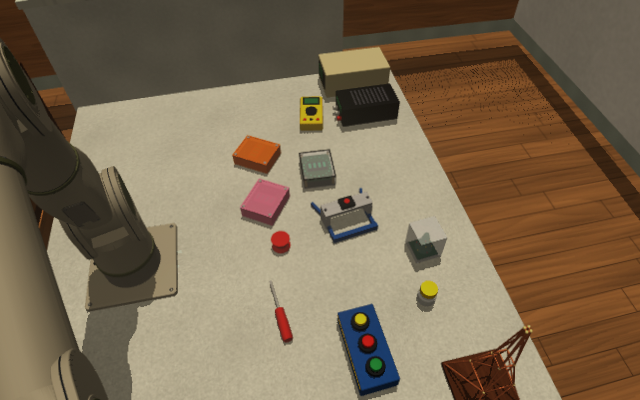

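The top view shows the clock at about (266,202), the bridge at (325,188) with its blue stop at about (343,187), and the control box at (450,207) with green at (471,206). The pink and orange look-alikes are at (296,258) and (231,257). Next I'll enlarge the views and set up ray casting.

```bash
cat > h.py <<'E'
from workcell import *
import cv2, numpy as np
def K(c): return np.array([[c["fx"],0,c["cx"]],[0,c["fy"],c["cy"]],[0,0,1.]])
def D(c): return np.array([c["k1"],0,0,0,0.])
def ray(c,uv):
    p=cv2.undistortPoints(np.array(uv,float).reshape(-1,1,2),K(c),D(c)).reshape(-1,2)
    R,t=c["extrinsics"][:3,:3],c["extrinsics"][:3,3]
    return -R.T@t,(np.c_[p,np.ones(len(p))])@R
def plane(c,uv,z):
    o,d=ray(c,uv); return o+d*((z-o[2])/d[:,2])[:,None]
def two(c1,u1,c2,u2):
    o1,d1=ray(c1,[u1]);o2,d2=ray(c2,[u2]);A=np.c_[d1[0],-d2[0]]
    s=np.linalg.lstsq(A,o2-o1,rcond=None)[0]
    a,b=o1+s[0]*d1[0],o2+s[1]*d2[0]; return (a+b)/2,np.linalg.norm(a-b)
def proj(c,P):
    R,t=c["extrinsics"][:3,:3],c["extrinsics"][:3,3]
    return cv2.projectPoints(np.array(P,float).reshape(-1,1,3),cv2.Rodrigues(R)[0],t,K(c),D(c))[0].reshape(-1,2)
def cents(f,lo,hi,box,n=1):
    x0,y0,x1,y1=box
    m=cv2.inRange(cv2.cvtColor(f,cv2.COLOR_RGB2HSV),lo,hi);k=np.zeros_like(m);k[y0:y1,x0:x1]=m[y0:y1,x0:x1]
    N,_,s,ce=cv2.connectedComponentsWithStats(k);i=np.argsort(-s[1:,4])[:n]+1
    return [(ce[j].round(1),s[j,4]) for j in i]
E
python3 - <<'E'
from h import *
T,S=camera("top"),camera("side")
cr=lambda c,x,y,w,h,k:cv2.resize(c["frame"][y:y+h,x:x+w,::-1],None,fx=k,fy=k,interpolation=cv2.INTER_CUBIC)
cv2.imwrite("pics/t1.png",cr(T,235,155,125,75,6.4)); cv2.imwrite("pics/s1.png",cr(S,290,140,100,105,5.7))
for nm,lo,hi in(("green",(45,80,40),(80,255,255)),("yellow",(22,120,90),(35,255,255)),("red",(0,150,90),(8,255,255))):
    a=cents(T["frame"],lo,hi,(418,190,484,224))[0];b=cents(S["frame"],lo,hi,(335,305,400,395))[0]
    print(nm,a,b,two(T,a[0],S,b[0]))
E
```

```text
green (array([470.7, 204.7]), np.int32(64)) (array([375.4, 363.9]), np.int32(133)) (array([ 0.55127217, -0.41921323,  0.06691318]), np.float64(2.9875516157742516e-06))
yellow (array([435.9, 205.7]), np.int32(63)) (array([360.3, 318.4]), np.int32(107)) (array([ 0.54608575, -0.3094259 ,  0.06726589]), np.float64(0.000901364656057559))
red (array([453.3, 205.2]), np.int32(58)) (array([367.5, 340.5]), np.int32(116)) (array([ 0.54858556, -0.36422359,  0.06674944]), np.float64(0.00018873052266237883))
```

View pics/t1.png

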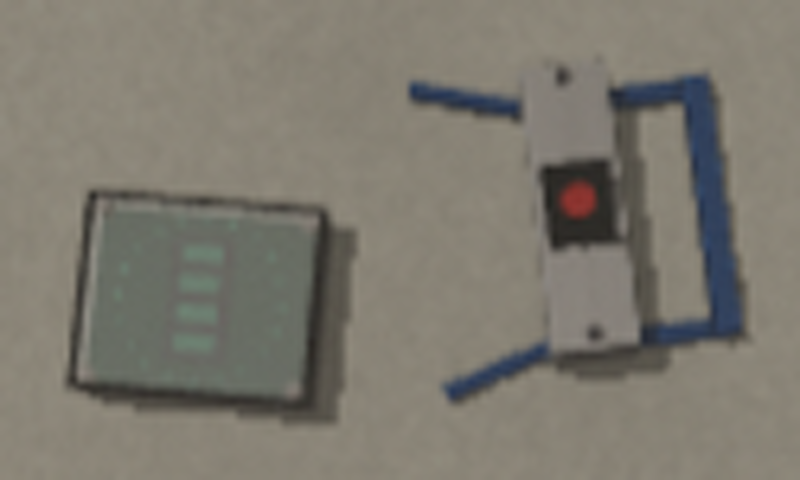

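View pics/s1.png

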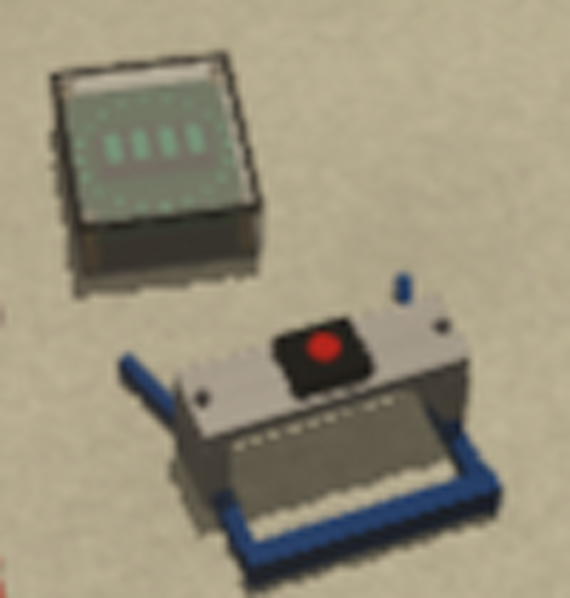

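The crops show the clock's top corners (top crop: (90,192), (327,208), (307,403), (70,385)), the beam corners, the stop and the flare rails. I'll triangulate these.

```bash
python3 - <<'E'
from h import *
T,S=camera("top"),camera("side")
t=lambda x,y:(234.6+x/6.4,154.6+y/6.4); s=lambda x,y:(289.6+x/5.7,139.6+y/5.7)
def quad(nm,tt,ss,z):
    P=np.array([two(T,t(*a),S,s(*b))[0] for a,b in zip(tt,ss)]); print(nm,"tri z",P[:,2].round(3),"c",P.mean(0).round(4))
    for c,q,f in((T,tt,t),(S,ss,s)):
        Q=plane(c,[f(*a) for a in q],z)[:,:2]
        e=[Q[(i+1)%4]-Q[i] for i in range(4)]
        ang=[np.degrees(np.arctan2(*v[::-1])).round(1) for v in e]
        print(" ",Q.mean(0).round(4),"len",[np.linalg.norm(v).round(4) for v in e],"ang",ang); 
quad("clock",[(90,192),(327,208),(309,403),(70,385)],[(225,55),(260,207),(80,222),(52,72)],.04)
quad("beam",[(523,62),(605,55),(640,345),(552,355)],[(440,295),(467,365),(205,437),(175,375)],.06)
print("stop top outer",plane(T,[t(708,75),t(742,332)],.02).round(4)[:,:2].tolist(), plane(S,[s(500,485),s(248,570)],.02).round(4)[:,:2].tolist())
print("stop inner",plane(T,[t(683,80),t(714,335)],.02).round(4)[:,:2].tolist())
print("flare tips",plane(T,[t(410,92),t(450,395)],.012).round(4)[:,:2].tolist())
# pixel-measured blue
for c,b in((T,(296,160,355,222)),(S,(308,180,380,245))):
    m=cv2.inRange(cv2.cvtColor(c["frame"],cv2.COLOR_RGB2HSV),(100,90,40),(125,255,255));k=np.zeros_like(m);k[b[1]:b[3],b[0]:b[2]]=m[b[1]:b[3],b[0]:b[2]]
    print("blue bbox",cv2.boundingRect(k),cv2.countNonZero(k))
tip=np.array(get_obs()["position"]);print(tip, "driver/spool")
for nm,lo,hi,bt in(("spool",(0,150,90),(8,255,255),(330,240,355,265)),("jar",(22,120,90),(35,255,255),(405,138,432,162))):
    print(nm,plane(T,[cents(T["frame"],lo,hi,bt)[0][0]],.04).round(3))
E
```

```text
clock tri z [0.04  0.043 0.049 0.043] c [0.5513 0.2216 0.0441]
  [0.5521 0.2221] len [np.float64(0.1189), np.float64(0.0975), np.float64(0.1188), np.float64(0.097)] ang [np.float64(-92.7), np.float64(176.8), np.float64(87.1), np.float64(-3.1)]
  [0.5516 0.2253] len [np.float64(0.1166), np.float64(0.0955), np.float64(0.114), np.float64(0.0969)] ang [np.float64(-93.3), np.float64(173.9), np.float64(87.4), np.float64(-4.6)]
beam tri z [0.063 0.055 0.06  0.058] c [0.5991 0.0346 0.0591]
  [0.5997 0.0346] len [np.float64(0.0405), np.float64(0.1446), np.float64(0.0429), np.float64(0.1458)] ang [np.float64(-83.7), np.float64(-172.1), np.float64(97.8), np.float64(6.9)]
  [0.5982 0.0339] len [np.float64(0.0467), np.float64(0.1364), np.float64(0.0411), np.float64(0.1426)] ang [np.float64(-89.0), np.float64(-173.5), np.float64(98.8), np.float64(8.7)]
stop top outer [[0.6742, -0.0293], [0.543, -0.0482]] [[0.6743, -0.0267], [0.5415, -0.049]]
stop inner [[0.6713, -0.0167], [0.5412, -0.0342]]
flare tips [[0.6638, 0.1224], [0.5087, 0.0974]]
blue bbox (299, 167, 51, 50) 228
blue bbox (312, 189, 65, 51) 290
[ 0.1460051  -0.60761482  0.24208518] driver/spool
spool [[ 0.399 -0.024  0.04 ]]
jar [[ 0.738 -0.269  0.04 ]]
```

```bash
python3 -c "
import workcell;print([n for n in dir(workcell) if n[0]!='_']);print(getattr(workcell,'tip_reach',None))"
python3 -m inch '[{"slide":[0.3,0.2,0],"yaw":0},{"slide":[0.3,0.2,0],"yaw":0},{"slide":[0.3,0.2,0],"yaw":0},{"slide":[0.36,0.3,0],"yaw":-0.05},{"slide":[0.36,0.3,0],"yaw":-0.05},{"slide":[0.36,0.3,0],"yaw":-0.05},{"slide":[0.36,0.3,0],"yaw":-0.05},{"slide":[0.324,0.818,0],"yaw":-0.096},{"slide":[0.324,0.818,0],"yaw":-0.096},{"slide":[0.324,0.818,0],"yaw":-0.096},{"slide":[0.324,0.818,0],"yaw":-0.096},{"slide":[0.324,0.818,0],"yaw":-0.096},{"slide":[0.324,0.818,0],"yaw":-0.096},{"slide":[0.324,0.818,0],"yaw":-0.096},{"slide":[0.324,0.818,0],"yaw":-0.096},{"slide":[0.324,0.818,0],"yaw":-0.096},{"slide":[0.324,0.818,0],"yaw":-0.096},{"slide":[0.324,0.818,0],"yaw":-0.096},{"slide":[0.324,0.818,0],"yaw":-0.096},{"slide":[0.324,0.818,0],"yaw":-0.096}]' 75 40
```

```text
['MotionError', 'camera', 'get_obs', 'hand_in', 'tip_reach']
0.011
clock: 1.97
position: [0.4546, 0.1108, 0.2428]
ee_rot: [0.998, 0.07, 0.001, 0.0]
ft_force: [0.9, 0.3, -0.7]
grip_width: 0.711
grasp_force: 0.0
```

```bash
python3 -m inch '[{"slide":[0.010,0.05,0],"yaw":0},{"slide":[0.014,0.09,0],"yaw":0},{"slide":[0.014,0.09,-0.04],"yaw":0},{"slide":[0.014,0.09,-0.08],"yaw":0},{"slide":[0.014,0.09,-0.12],"yaw":0},{"slide":[0.014,0.09,-0.12],"yaw":0},{"slide":[0.014,0.09,-0.12],"yaw":0}]'; python3 - <<'E'
from h import *
o=get_obs();q=o["ee_rot"];print(o["position"],2*np.arctan2(q[1],q[0]))
E
```

```text
clock: 2.55
position: [0.4677, 0.1985, 0.1218]
ee_rot: [0.998, 0.07, -0.002, 0.0]
ft_force: [0.5, 0.2, 0.5]
grip_width: 0.704
grasp_force: 0.0
[0.46772048 0.19853254 0.12183704] 0.14022044209351273
```

```bash
python3 -m inch '[{"slide":[0.002,0.012,-0.02],"yaw":0},{"slide":[0.002,0.012,-0.05],"yaw":0},{"slide":[0.002,0.012,-0.08],"yaw":0},{"slide":[0.002,0.012,-0.095],"yaw":0},{"slide":[0.002,0.012,-0.102],"yaw":0},{"slide":[0.002,0.012,-0.102],"yaw":0},{"slide":[0.002,0.012,-0.102],"yaw":0}]'; python3 - <<'E'
from h import *
print(get_obs()["position"])
T,S=camera("top"),camera("side")
cr=lambda c,x,y,w,h,k:cv2.resize(c["frame"][y:y+h,x:x+w,::-1],(w*k,h*k),interpolation=cv2.INTER_CUBIC)
cv2.imwrite("pics/s2.png",cr(S,230,120,160,130,5))
E
```

```text
clock: 3.13
position: [0.4723, 0.2113, 0.0226]
ee_rot: [0.998, 0.07, 0.001, -0.0]
ft_force: [0.6, 0.3, 0.3]
grip_width: 0.707
grasp_force: 0.0
[0.47229512 0.2112919  0.02260764]
```

View pics/s2.png

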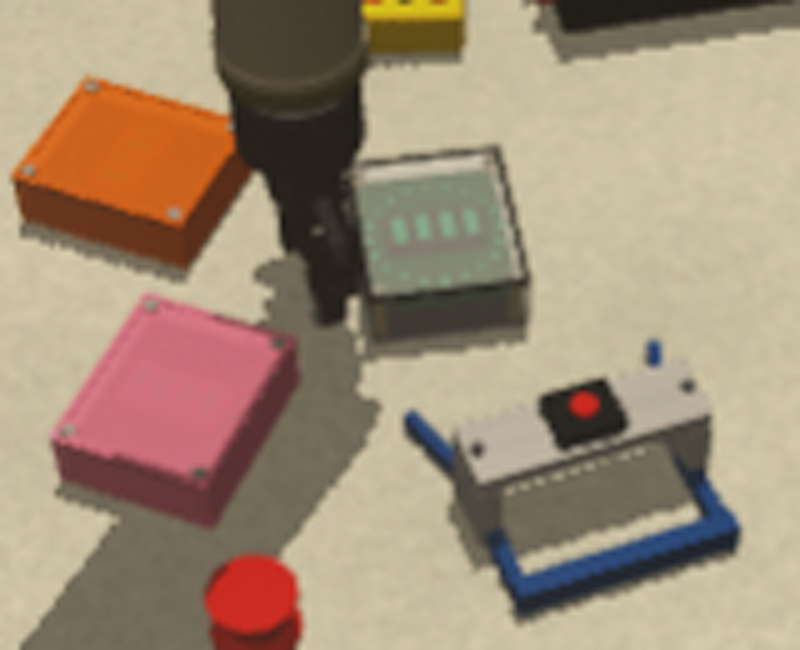

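The fingers are down beside the clock's near long side, clear of the pink and orange boxes. Next is a slow sideways push.

```bash
python3 -m inch '[{"slide":[0.004,0.0005,-0.003],"yaw":0},{"slide":[0.008,0.001,-0.003],"yaw":0},{"slide":[0.011,0.0015,-0.003],"yaw":0},{"slide":[0.014,0.002,-0.003],"yaw":0},{"slide":[0.017,0.002,-0.003],"yaw":0},{"slide":[0.020,0.003,-0.003],"yaw":0},{"slide":[0.023,0.003,-0.003],"yaw":0},{"slide":[0.026,0.004,-0.003],"yaw":0},{"slide":[0.029,0.004,-0.003],"yaw":0},{"slide":[0.032,0.0045,-0.003],"yaw":0},{"slide":[0.035,0.005,-0.003],"yaw":0},{"slide":[0.035,0.005,-0.003],"yaw":0},{"slide":[0.035,0.005,-0.003],"yaw":0}]'; cat >> h.py <<'E'
def seg(n,box,name=None):
    "clock: dark/greenish blob -> crop"
    c=camera(n);x,y,w,h=box;k=6
    im=cv2.resize(c["frame"][y:y+h,x:x+w,::-1],(w*k,h*k),interpolation=cv2.INTER_CUBIC)
    if name: cv2.imwrite("pics/%s.png"%name,im)
    return c
B=np.array([.599,.0343]);th=np.radians(-82);d=np.array([np.cos(th),np.sin(th)]);n_=np.array([-d[1],d[0]])
def br(P): r=np.array(P)[...,:2]-B; return np.stack([r@d,r@n_],-1).round(4)
E
python3 - <<'E'
from h import *
print(get_obs()["position"],br(get_obs()["position"]))
T=seg("top",(240,160,120,75));S=seg("side",(290,125,110,110))
cv2.imwrite("pics/ts3.png",np.hstack([cv2.resize(T["frame"][160:235,240:360,::-1],(480,300),interpolation=2),cv2.resize(S["frame"][130:205,290:370,::-1],(320,300),interpolation=2)]))
E
```

```text
clock: 4.32
position: [0.506, 0.216, 0.0174]
ee_rot: [0.998, 0.07, 0.0, -0.0]
ft_force: [-0.4, -0.0, -0.4]
grip_width: 0.711
grasp_force: 0.0
[0.50601253 0.21603186 0.01741784] [-0.1929 -0.0668]
```

View pics/ts3.png

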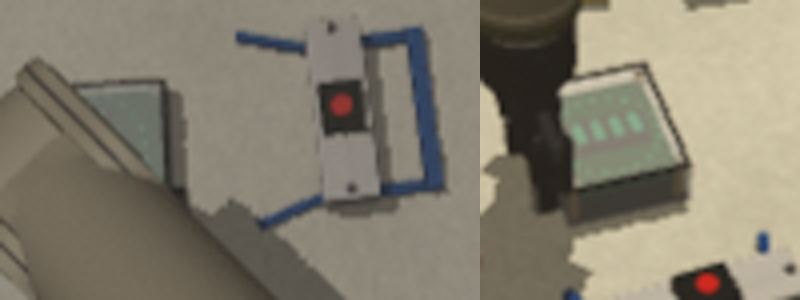

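The clock has turned square to the bridge. In the side view its far top edge runs from about (331,146) to (342.5,172).

```bash
python3 - <<'E'
from h import *
T,S=camera("top"),camera("side")
P=plane(S,[(330.9,145.6),(342.1,171.4)],.04);print(P,br(P))
Q=plane(T,[(280.4,180.2)],.04);print(Q,br(Q))
print(two(T,(280.4,180.2),S,(342.1,171.4)))
E
```

```text
[[0.61224465 0.29411055 0.04      ]
 [0.62076206 0.17625699 0.04      ]] [[-0.2554  0.0493]
 [-0.1375  0.0413]]
[[0.6198155  0.17770788 0.04      ]] [[-0.1391  0.0406]]
(array([0.62068564, 0.17789612, 0.03813536]), np.float64(0.0010210155927667117))
```

```bash
python3 -m inch '[{"slide":[0.002,0.0003,0],"yaw":0},{"slide":[0.004,0.0006,0],"yaw":0},{"slide":[0.006,0.001,0],"yaw":0},{"slide":[0.007,0.001,0],"yaw":0},{"slide":[0.007,0.001,0],"yaw":0},{"slide":[0.007,0.001,0],"yaw":0},{"slide":[0.0,0.000,0],"yaw":0},{"slide":[-0.012,-0.002,0],"yaw":0},{"slide":[-0.02,-0.003,0.03],"yaw":0},{"slide":[-0.02,-0.003,0.06],"yaw":0},{"slide":[-0.02,0.03,0.09],"yaw":0.1},{"slide":[-0.02,0.06,0.12],"yaw":0.2},{"slide":[-0.02,0.10,0.12],"yaw":0.3},{"slide":[-0.02,0.14,0.12],"yaw":0.4},{"slide":[-0.02,0.14,0.12],"yaw":0.52},{"slide":[-0.02,0.14,0.12],"yaw":0.64},{"slide":[-0.02,0.14,0.12],"yaw":0.76}]'; python3 - <<'E'
from h import *
print(get_obs()["position"],get_obs()["joint_pos"].round(2))
T,S=camera("top"),camera("side")
cv2.imwrite("pics/ts4.png",np.hstack([cv2.resize(T["frame"][165:235,250:320,::-1],(400,400),interpolation=2),cv2.resize(S["frame"][130:200,290:360,::-1],(400,400),interpolation=2)]))
E
```

```text
clock: 5.93
position: [0.4846, 0.357, 0.1372]
ee_rot: [0.899, 0.439, 0.0, -0.0]
ft_force: [-0.5, -0.8, -0.4]
grip_width: 0.705
grasp_force: 0.0
[0.48461546 0.35696484 0.13720837] [ 0.02  0.55 -0.97  1.61  0.47  1.23 -1.7 ]
```

View pics/ts4.png

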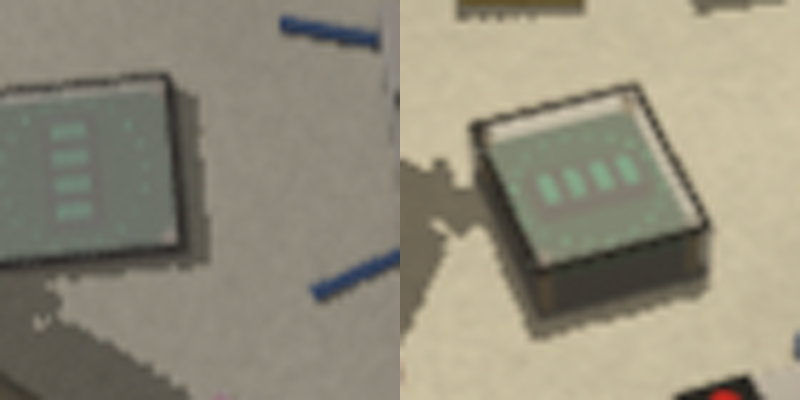

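The clock is fully visible. In the right half, its top corners are at (475,123), (637,84), (708,227) and (538,270).

```bash
cat >> h.py <<'E'
def pose(c,Q,z=.04):
    P=plane(c,Q,z)[:,:2];m=P.mean(0);L=(P[1]+P[2]-P[0]-P[3]);W=P[0]+P[1]-P[2]-P[3]
    return "c",m.round(4),"bridge",br(m),"hdg",np.degrees(np.arctan2(L[1],L[0])).round(1),(np.degrees(np.arctan2(W[1],W[0]))-90).round(1),np.linalg.norm(L)/2,np.linalg.norm(W)/2
E
python3 - <<'E'
from h import *
T,S=camera("top"),camera("side")
s=lambda x,y:(289.6+(x-400)/5.714,129.6+y/5.714)
print(pose(S,[s(637,84),s(708,227),s(538,270),s(475,123)]))
t=lambda x,y:(249.6+x/5.714,164.6+y/5.714)
P=plane(T,[t(168,76),t(184,246)],.04);print(P[:,:2],br(P))
E
```

```text
('c', array([0.5732, 0.2364]), 'bridge', array([-0.2037,  0.0026]), 'hdg', np.float64(-83.7), np.float64(-83.5), np.float64(0.11671245238602636), np.float64(0.0953268046440317))
[[0.62718075 0.18246741]
 [0.53182153 0.16996329]] [[-0.1428  0.0485]
 [-0.1437 -0.0476]]
```

```bash
python3 -m inch '[{"slide":[0.02,-0.01,0],"yaw":0.12},{"slide":[0.04,-0.02,0],"yaw":0.24},{"slide":[0.06,-0.03,0],"yaw":0.36},{"slide":[0.074,-0.034,0],"yaw":0.48},{"slide":[0.074,-0.034,0],"yaw":0.60},{"slide":[0.074,-0.034,0],"yaw":0.72},{"slide":[0.074,-0.034,0],"yaw":0.803},{"slide":[0.074,-0.034,0],"yaw":0.803},{"slide":[0.074,-0.034,-0.03],"yaw":0.803},{"slide":[0.074,-0.034,-0.06],"yaw":0.803},{"slide":[0.074,-0.034,-0.09],"yaw":0.803},{"slide":[0.074,-0.034,-0.11],"yaw":0.803},{"slide":[0.074,-0.034,-0.119],"yaw":0.803},{"slide":[0.074,-0.034,-0.119],"yaw":0.803},{"slide":[0.074,-0.034,-0.119],"yaw":0.803}]'; python3 - <<'E'
from h import *
o=get_obs();q=o["ee_rot"];print(o["position"],br(o["position"]),2*np.arctan2(q[1],q[0]))
E
```

```text
clock: 7.38
position: [0.5599, 0.3221, 0.0192]
ee_rot: [0.66, 0.751, 0.0, 0.0]
ft_force: [0.2, 0.6, 0.3]
grip_width: 0.706
grasp_force: 0.0
[0.55990023 0.32214191 0.01921319] [-0.2905  0.0013] 1.7005582201445513
```

```bash
python3 -m inch '[{"slide":[0.001,-0.006,0],"yaw":0.01},{"slide":[0.001,-0.012,0],"yaw":0.01},{"slide":[0.002,-0.018,0],"yaw":0.01},{"slide":[0.003,-0.024,0],"yaw":0.01},{"slide":[0.003,-0.030,0],"yaw":0.01},{"slide":[0.004,-0.037,0],"yaw":0.01},{"slide":[0.005,-0.044,0],"yaw":0.01},{"slide":[0.006,-0.051,0],"yaw":0.01},{"slide":[0.007,-0.058,0],"yaw":0.01},{"slide":[0.008,-0.065,0],"yaw":0.01},{"slide":[0.009,-0.073,0],"yaw":0.01},{"slide":[0.010,-0.081,0],"yaw":0.01},{"slide":[0.012,-0.090,0],"yaw":0.01},{"slide":[0.013,-0.099,0],"yaw":0.01},{"slide":[0.014,-0.107,0],"yaw":0.01},{"slide":[0.015,-0.114,0],"yaw":0.01},{"slide":[0.016,-0.119,0],"yaw":0.01},{"slide":[0.0165,-0.123,0],"yaw":0.01},{"slide":[0.0165,-0.123,0],"yaw":0.01},{"slide":[0.0165,-0.123,0],"yaw":0.01}]'; python3 - <<'E'
from h import *
o=get_obs();q=o["ee_rot"];print(o["position"],br(o["position"]),2*np.arctan2(q[1],q[0]))
T,S=camera("top"),camera("side")
cv2.imwrite("pics/ts5.png",np.hstack([cv2.resize(T["frame"][165:235,285:355,::-1],(400,400),interpolation=2),cv2.resize(S["frame"][160:230,305:375,::-1],(400,400),interpolation=2)]))
E
```

```text
clock: 9.05
position: [0.5762, 0.1979, 0.018]
ee_rot: [0.655, 0.755, -0.001, 0.0]
ft_force: [0.1, 1.0, -0.5]
grip_width: 0.701
grasp_force: 0.0
[0.57618417 0.19793299 0.01800358] [-0.1652  0.0002] 1.7121341628070963
```

View pics/ts5.png

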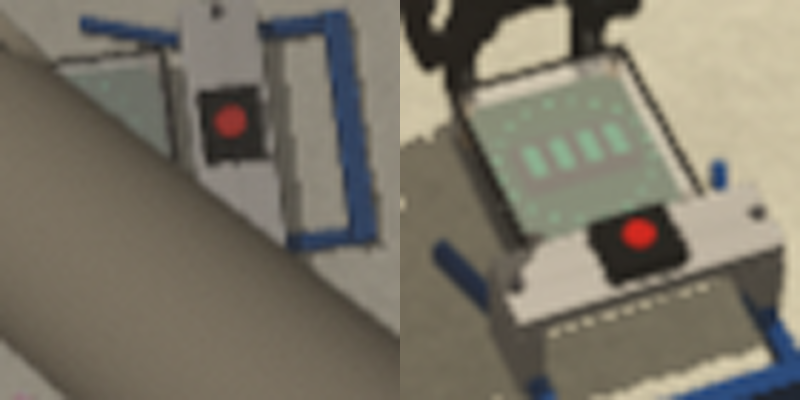

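The clock is square on both fingers in front of the opening; its trailing top corners are at about (460,95) and (625,50) in the right half.

```bash
python3 - <<'E'
from h import *
T,S=camera("top"),camera("side")
s=lambda x,y:(304.6+(x-400)/5.714,159.6+y/5.714)
print(br(plane(S,[s(458,93),s(625,50)],.04)),br(plane(T,[(284.6+163/5.714,164.6+52/5.714)],.04)))
print(br(plane(S,[s(490,265),s(757,190),s(785,250),s(510,322)],.06)))
E
```

```text
[[-0.1493 -0.0428]
 [-0.1474  0.0514]] [[-0.033   0.0493]]
[[-0.0186 -0.0715]
 [-0.0169  0.0702]
 [ 0.0235  0.0676]
 [ 0.0178 -0.0744]]
```

```bash
python3 -m inch '[{"slide":[0.001,-0.005,0],"yaw":0},{"slide":[0.0015,-0.010,0],"yaw":0},{"slide":[0.002,-0.016,0],"yaw":0},{"slide":[0.003,-0.022,0],"yaw":0},{"slide":[0.004,-0.028,0],"yaw":0},{"slide":[0.005,-0.034,0],"yaw":0},{"slide":[0.0055,-0.040,0],"yaw":0},{"slide":[0.0065,-0.046,0],"yaw":0},{"slide":[0.007,-0.052,0],"yaw":0},{"slide":[0.008,-0.058,0],"yaw":0},{"slide":[0.009,-0.064,0],"yaw":0},{"slide":[0.010,-0.070,0],"yaw":0},{"slide":[0.0105,-0.075,0],"yaw":0},{"slide":[0.011,-0.079,0],"yaw":0},{"slide":[0.0115,-0.083,0],"yaw":0},{"slide":[0.012,-0.086,0],"yaw":0},{"slide":[0.0125,-0.089,0],"yaw":0},{"slide":[0.0125,-0.089,0],"yaw":0},{"slide":[0.0125,-0.089,0],"yaw":0}]'
python3 -m inch '[{"slide":[0,-0.001,0],"yaw":0},{"slide":[0.0,-0.002,0],"yaw":0},{"slide":[0.0,-0.002,0],"yaw":0}]'
```

```text
clock: 10.83
position: [0.5887, 0.1092, 0.0182]
ee_rot: [0.655, 0.755, -0.0, 0.0]
ft_force: [-1.1, 0.7, -0.6]
grip_width: 0.702
grasp_force: 0.0
clock: 11.08
position: [0.5886, 0.1077, 0.0182]
ee_rot: [0.655, 0.756, -0.0, -0.0]
ft_force: [-0.7, -0.1, -0.8]
grip_width: 0.708
grasp_force: 0.2
```

```bash
for i in 1 2; do python3 -m inch '[{"slide":[0.0003,-0.001,0],"yaw":0},{"slide":[0.0003,-0.002,0],"yaw":0},{"slide":[0.0003,-0.002,0],"yaw":0},{"slide":[0.0003,-0.002,0],"yaw":0}]' | grep -E "posi|ft_f"; done
```

```text
position: [0.5888, 0.1063, 0.0183]
ft_force: [-0.3, 3.8, 0.1]
position: [0.5888, 0.1062, 0.0186]
ft_force: [-1.7, 9.2, -0.0]
```

Force has risen to 9 N with no further motion, at the depth where I expected the stop. One more squaring nudge, then I'll back off, rise and look.

```bash
python3 -m inch '[{"slide":[0.0002,-0.0015,0],"yaw":0},{"slide":[0.0002,-0.0015,0],"yaw":0},{"slide":[0.0002,-0.0015,0],"yaw":0}]' | grep -E "posi|ft_f"
python3 -m inch '[{"slide":[0,0.005,0],"yaw":0},{"slide":[-0.002,0.012,0],"yaw":0},{"slide":[-0.004,0.025,0],"yaw":0},{"slide":[-0.005,0.035,0.01],"yaw":0},{"slide":[-0.005,0.035,0.04],"yaw":0},{"slide":[-0.005,0.035,0.08],"yaw":0},{"slide":[-0.005,0.035,0.12],"yaw":0},{"slide":[-0.005,0.035,0.16],"yaw":0},{"slide":[-0.04,0.035,0.17],"yaw":0},{"slide":[-0.08,0.02,0.17],"yaw":0},{"slide":[-0.12,0.0,0.17],"yaw":0},{"slide":[-0.12,-0.04,0.17],"yaw":0},{"slide":[-0.12,-0.08,0.17],"yaw":0},{"slide":[-0.12,-0.12,0.17],"yaw":0},{"slide":[-0.12,-0.16,0.17],"yaw":0},{"slide":[-0.12,-0.20,0.17],"yaw":0},{"slide":[-0.12,-0.24,0.17],"yaw":0},{"slide":[-0.12,-0.28,0.17],"yaw":0},{"slide":[-0.12,-0.28,0.17],"yaw":0},{"slide":[-0.12,-0.28,0.17],"yaw":0}]' 255
python3 - <<'E'
from h import *
T,S=camera("top"),camera("side")
cv2.imwrite("pics/ts6.png",np.hstack([cv2.resize(T["frame"][165:235,285:355,::-1],(400,400),interpolation=2),cv2.resize(S["frame"][175:245,310:380,::-1],(400,400),interpolation=2)]))
E
```

```text
position: [0.5887, 0.1062, 0.0189]
ft_force: [-1.8, 12.3, 0.9]
clock: 13.67
position: [0.4695, -0.1794, 0.1887]
ee_rot: [0.657, 0.754, 0.0, -0.0]
ft_force: [-0.2, 1.6, 0.4]
grip_width: -0.002
grasp_force: 0.0
```

View pics/ts6.png

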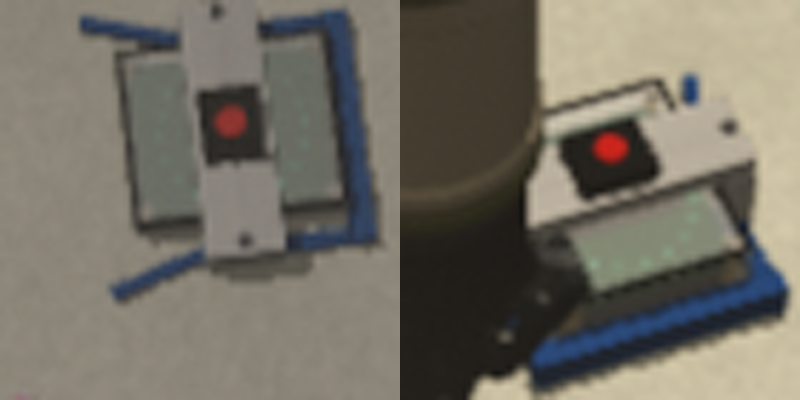

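The clock sits under the beam with its leading edge parallel to the stop: (322,33)–(345,208) against (345,12)–(375,240). Next I'll go above the green button.

```bash
python3 -m inch '[{"slide":[0.014,-0.04,0],"yaw":0},{"slide":[0.028,-0.08,0],"yaw":0},{"slide":[0.042,-0.12,0],"yaw":0},{"slide":[0.056,-0.16,0],"yaw":0},{"slide":[0.07,-0.20,0],"yaw":0},{"slide":[0.082,-0.24,0],"yaw":0},{"slide":[0.082,-0.24,0],"yaw":0},{"slide":[0.082,-0.24,0],"yaw":0},{"slide":[0.082,-0.24,-0.03],"yaw":0},{"slide":[0.082,-0.24,-0.06],"yaw":0},{"slide":[0.082,-0.24,-0.085],"yaw":0},{"slide":[0.082,-0.24,-0.085],"yaw":0},{"slide":[0.082,-0.24,-0.085],"yaw":0}]'
python3 - <<'E'
from h import *
T,S=camera("top"),camera("side")
t=lambda x,y:(284.6+x/5.714,164.6+y/5.714)
print("clock ends",br(plane(T,[t(118,52),t(137,230),t(322,33),t(345,208)],.04)).tolist())
E
```

```text
clock: 14.85
position: [0.5519, -0.4154, 0.1037]
ee_rot: [0.654, 0.756, 0.0, -0.001]
ft_force: [0.9, 0.3, 0.3]
grip_width: 0.001
grasp_force: 0.0
clock ends [[-0.058, 0.0522], [-0.0587, -0.0486], [0.0565, 0.0496], [0.0569, -0.0498]]
```

The clock's trailing end is at −58 mm (−59 expected) and square. Pressing now.

```bash
python3 -m inch '[{"slide":[0,0,-0.008],"yaw":0},{"slide":[0,0,-0.016],"yaw":0},{"slide":[0,0,-0.022],"yaw":0},{"slide":[0,0,-0.025],"yaw":0},{"slide":[0,0,-0.028],"yaw":0},{"slide":[0,0,-0.030],"yaw":0},{"slide":[0,0,-0.032],"yaw":0},{"slide":[0,0,-0.032],"yaw":0},{"slide":[0,0,-0.032],"yaw":0}]'
```

```text
clock: 15.7
position: [0.5513, -0.4177, 0.0722]
ee_rot: [0.655, 0.755, -0.0, -0.0]
ft_force: [-5.0, 2.2, 9.1]
grip_width: 0.004
grasp_force: 4.4
```

```bash
python3 -m inch '[{"slide":[0,0,-0.001],"yaw":0},{"slide":[0,0,-0.002],"yaw":0},{"slide":[0,0,-0.002],"yaw":0},{"slide":[0,0,-0.002],"yaw":0},{"slide":[0,0,-0.002],"yaw":0}]'; 
```

```text
clock: 16.12
position: [0.5515, -0.4177, 0.072]
ee_rot: [0.655, 0.755, -0.0, 0.0]
ft_force: [-11.9, 4.5, 20.9]
grip_width: 0.0
grasp_force: 10.8
```

The button is at its hard stop: force rose to 21 N with no further travel. Lift clear.

```bash
python3 -m inch '[{"slide":[0,0,0.004],"yaw":0},{"slide":[0,0,0.012],"yaw":0},{"slide":[0,0,0.03],"yaw":0},{"slide":[0,0,0.06],"yaw":0},{"slide":[0,0,0.10],"yaw":0},{"slide":[-0.03,-0.03,0.12],"yaw":0},{"slide":[-0.06,-0.06,0.12],"yaw":0},{"slide":[-0.09,-0.09,0.12],"yaw":0},{"slide":[-0.09,-0.09,0.12],"yaw":0},{"slide":[-0.09,-0.09,0.12],"yaw":0},{"slide":[-0.09,-0.09,0.12],"yaw":0}]'
python3 - <<'E'
from h import *
cv2.imwrite("pics/s7.png",camera("side")["frame"][:,:,::-1])
E
```

```text
clock: 17.03
position: [0.4612, -0.5081, 0.1894]
ee_rot: [0.656, 0.755, 0.0, 0.0]
ft_force: [0.5, 0.7, 0.1]
grip_width: -0.003
grasp_force: 0.0
```

View pics/s7.png

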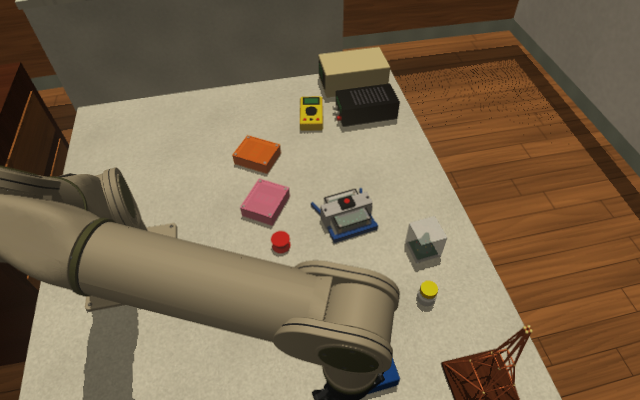

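The clock sits under the bridge at (348,212) against the stop. The bystanders I can see haven't moved, and the arm is clear.

```bash
python3 -c "
from workcell import *
print(hand_in())"
```

```text
the job is handed in; nothing more can be done
None
```

I pushed the clock under the bridge until it sat square against the blue stop, then pressed the green button fully down, and handed the job in at about 17 s; the judge's result was not shown.

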